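Pick the retaining ring out of a lathe bearing housing

TASK

Take the hooked pick out of its wooden stand, work its toe through the notch under the end of the split ring in the bearing housing, and gently lift until the ring snaps out of its groove and both its ends stand above the housing's rim. Touch the ring only with the pick, do not press hard on the bearing, and leave the ring lying loose on the housing. Then put the pick back upright in its stand, fully home, and leave the other things on the bench where they are.

Things in the scene. Friction and masses are not known exactly. Their poses are not given: they have to be found in the camera images.
- housing: White round bearing housing bolted to the bench, bore facing up. Origin on the bore's axis at bench level, z up, +x to the middle of the ring's gap. Heights below are above the bench, radii from this axis, angles from +x towards +y. Flange 140 mm across, 12 mm high (bolts to 18); body 116 mm across; rim 69 mm high with a pocket at the back for the ring's two pegs.
- groove (a point): Bore's axis at the height of the seated wire's centre, 62.5 mm. Bore wall 39.8 mm radius, up to the rim at 69 mm. Two rounded greased lips, 6 mm thick (centre line 41 mm radius, 67 mm high; inner edge 38 mm radius, top 70 mm), overhang the ring only from 45 to 90 and -45 to -90 degrees. The ring rests on a shoulder (33 to 40 mm radius, top 60 mm), cut away only at the notch.
- notch (a point): Middle of the removal notch in the shoulder, at +28 degrees, 37 mm radius, 57 mm high, right under the wire near the ring's lift end. The notch runs from 13 to 43 degrees (18 mm wide), is open to the bore's middle, ends at 44 mm radius and has no floor above 50 mm. The pick's toe, pushed outwards from inside the bore above the bearing, gets under the wire here. Axes as housing.
- bearing (a joint): Bearing in the bore: flat disc of 32 mm radius, its top 54.8 mm above the bench, 5.2 mm below the ring's underside. It sits on a spring of 9 N per mm: the value is how far it is pressed down in m, 0 free, 0.004 at the stop. Pressing it more than 1.5 mm (13 N) harms it.
- ring: Loose split ring of dark 5 mm round steel wire, 52 g, 75 mm across its centre line; two short pegs at its back sit loosely in a pocket of the housing. Origin: centre, on the wire's underside (60 mm high when seated); z up, +x to the gap. Its two arms are sprung outwards. Lifting an end (about 8 N) cams them inwards under the lips; 8 to 12 mm up they snap over and the ring stays up on the lips.
- ring_end (a point): The lift end: centre of the wire's tip, at +14 degrees and 37.3 mm radius, 62.5 mm above the bench when seated, 75 to 85 mm when the ring is out. From here the wire spans the notch. Axes as ring.
- ring_other_end (a point): The other end of the ring: centre of the wire's tip, at -14 degrees and 37.3 mm radius, 62.5 mm above the bench when seated.
- stand: Wooden pick stand fixed on the bench, 70 x 60 x 82 mm. Origin under its centre, z up. A pocket 31.4 mm (x) by 21.4 mm (y) with a widened mouth takes the lowest 25 mm of the pick's handle, which rests on ledges 57 mm high; below them a slot along x (34 x 10 mm) takes the shank and toe.
- stand_seat (a point): Point 112 mm above the bench on the stand's axis: where pick_grip is when the pick is fully home.
- pick_grip (a point): Hooked pick, about 95 g, upright in the stand; grip it here, on its axis, 55 mm above the handle's lower end, 45 mm below its top. z up, x the way the toe points (the stand's +x). Handle 28 (x) by 18 (y) by 100 mm: grip across y. Below: a 6 mm steel shank and the toe, 4 mm high, 6 wide, reaching 14 mm from the axis. The shank is adjustable: toe's underside 90 to 110 mm below here, to be felt.
- wrench: Loose spanner lying on the bench, a bystander.
- driver: Loose screwdriver lying on the bench, a bystander.
- oil: Oil bottle 150 mm high, a bystander.
- carton: Small cardboard carton 60 x 80 x 50 mm, a bystander.
- blank1: Dark wood blank 120 x 22 x 22 mm, a bystander.
- faceplate: Steel lathe faceplate 100 mm across with a hub, 40 mm high, a bystander.
- finial: Turned wooden finial 88 mm high, a bystander.
There are look-alikes about, which are no part of the job. What is shaped like the housing but orange is not meant.

How it is judged:
On the way, in this order (a step that is already met when the one before it is completed fails the run):
1. the pick is drawn up out of its stand (z of pick_grip in the frame of stand above 0.15 m), for 0.1 s.
2. the ring's end is lifted by the pick (contact force between pick and ring above 2 N and z of ring_end in the frame of housing above 0.0632 m), for 0.05 s.
3. both ends of the ring are above the rim (z of each of ring_end, ring_other_end in the frame of housing above 0.0705 m), for 0.3 s.
At the end, for the whole second after the job is handed in: Both ring ends (wire centre) are over 70.5 mm above the bench, clear of the rim; the ring is still, within 20 mm of the bore's axis and tilted under 0.4 rad; the pick stands home in its stand (grip point within 7 mm of the seat point, tilted under 0.1 rad) and does not touch the ring (all of step 3 and horizontal distance between ring and housing below 0.02 m and angle between ring's own z axis and vertical below 0.4 rad and linear speed of ring below 0.02 m/s and contact force between pick and ring below 0.05 N and distance between pick_grip and stand_seat below 0.007 m and angle between pick_grip's own z axis and vertical below 0.1 rad).
It fails at once if the bearing is pressed with more than 13 N (value of joint bearing above 0.0015 m).
It fails at once if the ring is touched by the fingers (contact force between the fingers and ring above 0.5 N).
It fails at once if the pick strains the ring with more than 30 N (contact force between pick and ring above 30 N).
It fails at once if a bystander is moved by more than 30 mm (distance of any of wrench, driver, oil, carton, blank1, faceplate, finial from where it was at the start of the episode above 0.03 m).
It also fails if it takes over 51 s, if anything falls off the work surface, if the arm or the gripper's body presses on something with over 40 N, if the wrist force passes 120 N, or if a joint passes its speed limit or range.

ROBOT

A 6-joint arm with a two-finger parallel gripper is mounted at the origin on the work surface. World frame = base frame: x ahead of the robot, y to its left, z up, the work surface at z = 0. Lengths are in m, angles in rad, forces in N, time in s.
With the tool pointing down it reaches from about 0.35 to 0.775 m from the base axis. Payload 5.5 kg.
Tool frame: the origin (TCP) lies at the very end of the fingers, on their centre line; the grasp point (between the pads) lies 19 mm behind it; z points along the fingers, y is the line along which they close (so a half turn about z gives the same grasp; the last joint's range is limited). The gripper opens to 85 mm and grips with 20 to 120 N. Pads are 22 mm wide; open, the fingers measure 114 mm over their backs; the gripper's body (76 mm by 85 mm) begins 54 mm behind the grasp point. The pads swing forward as they close: fully open they stand 13 mm farther back than shut.
Start: joints at [1.021, 0.313, 0.046, 1.304, 0, 1.431], TCP at [0.229, 0.527, 0.231] pointing down, gripper open.
Joint ranges: [-2.76, 2.76], [-0.86, 1.69], [-1.03, 1.26], [-2.2, 2.34], [-1.47, 1.5], [-3.14, 3.14]. Speed limits (rad/s): [2.57, 2.57, 3.14, 3.14, 3.14, 3.14].

INTERFACE

Orientations are given as a unit quaternion [w, x, y, z].
In Python, from workcell import env, read_camera, get_calibration gives the robot as it stands.
- The arm moves only by the tool jog_arm, never from a script. Its argument "motion" is one flat list of numbers, 7 for each row, row after row: the shift along the tool's x, y, z as a fraction of full scale, then the turn, a rotation vector about the tool's x, y, z as a fraction of full scale, then the opening, from 0 (shut) to 1 (fully open). In form: [x, y, z, wx, wy, wz, grip, x, y, z, wx, wy, wz, grip, ...]. A call has 1 to 12 rows; each row is the pose to reach, as a shift and turn from the pose commanded when the call began, along the tool's axes at that moment; what a row does not reach only later rows make up. Full scale, the value 1, is 0.2 m for a shift and 90 degrees for a turn. A row lasts 1/8 s, in which the tool goes at most 62.5 mm and 10.7 degrees, less where a joint would pass 70% of its speed; a pose out of reach is approached as far as the arm can. A call with a number of a shift or a turn outside -1 to 1 is refused whole. A call with a gripper value outside its range is refused whole. The fingers move at their own pace and stop on an object; "newtons" is the grip in N (left out, the last holds). Time passes only in rows, so rows that repeat a pose let the fingers close. It gives the time, the measured TCP pose, the force, the opening and the grip force at its end, in the units of the state.
- env.get_state(): the state, without advancing time (a new reading comes with each control period).
- read_camera(name): name is "side" or "top"; returns the picture (384x512x3 uint8, red, green, blue); there is no depth.
- get_calibration(name): a dict with "fx", "fy", "cx", "cy" (pixels), "world_from_camera" (4x4, takes a point from camera to world coordinates). Camera axes: x right, y down, z forward; pixel columns grow to the right and rows downward; lengths in m; the calibration is good to about 2 mm. A picture is of the moment at which its call begins. get_calibration takes no time and is no camera call.
- env.hand_in(): hands the job in; it is judged then, once.
The state is a dict: "clock": time; "joint_pos": joint angles; "qvel": joint speeds; "tau": joint torques, N m; "tcp_pos": TCP position; "orientation": TCP orientation; "wrist_force": force on the tool from outside, world axes, zero at the start; "ft_torque": the same for the moment, N m; "finger_gap": finger opening in m; "grip_force": force on a finger pad.
Only numpy, scipy, OpenCV 4.12 (cv2) and the standard library are available. Lean on these libraries where they do the work, as an engineer would, in place of code of your own. Each camera call takes 0.05 s, during which the arm holds its last target. There are 200 camera calls.

## Working session

There is one attempt and no reset: what is moved stays moved. The work goes in short steps, Python scripts to look and compute and a tool call to move; the robot and the scene stay as the last step left them, time stands still between calls to the robot, and variables do not carry over. Pictures are saved under pics/ and viewed, at most 10 in all, crops included, and the job is handed in when it is done.

Besides the shell and the picture viewer there is one more tool, called after "Call:" in YAML: its name, and indented under it one key for each argument. jog_arm: Moves the arm, as the interface text tells. Shift numbers are shares of 0.2 m and turn numbers shares of 90 degrees, none past 1 either way. Its arguments: {"type":"object","properties":{"motion":{"type":"array","items":{"type":"number"}},"newtons":{"type":"number"}},"required":["motion"]}

```bash
ls; mkdir -p pics; python3 - <<'E'
from workcell import env, read_camera, get_calibration
import cv2,numpy as np
for n in("side","top"):
    im=read_camera(n); cv2.imwrite(f"pics/{n}0.png",cv2.resize(im[:,:,::-1],(800,600)) ); np.save(f"pics/{n}0.npy",im)
    c=get_calibration(n); print(n,c["fx"],c["fy"],c["cx"],c["cy"],np.round(c["world_from_camera"],4).tolist())
print(env.get_state())
E
```

```text
pics
side 408.5521773660202 408.5521773660202 256.81062419301816 188.15186730413595 [[0.7995, -0.4701, 0.3739, 0.1963], [-0.6005, -0.6407, 0.4785, -0.4926], [0.0146, -0.6071, -0.7945, 0.8685], [0.0, 0.0, 0.0, 1.0]]
top 457.57106770016475 457.57106770016475 257.123229161103 191.33094054165736 [[-0.0019, -0.9936, 0.113, 0.4293], [-0.9997, 0.0046, 0.0234, -0.018], [-0.0238, -0.113, -0.9933, 1.4551], [0.0, 0.0, 0.0, 1.0]]
{'clock': 0.1, 'joint_pos': array([ 1.02136367e+00,  3.13913360e-01,  4.51008017e-02,  1.30361684e+00,
       -3.17197867e-05,  1.43123117e+00]), 'qvel': array([-0.00014093, -0.00032185,  0.00268243,  0.00102356,  0.00144536,
        0.00039003]), 'tau': array([ 3.61693419e-03, -4.81724596e+01,  2.99243599e+01,  1.27158387e-02,
       -6.50644552e-05,  2.56371248e-05]), 'tcp_pos': array([0.22888737, 0.52697929, 0.23050821]), 'orientation': array([-2.60835830e-04,  2.03502215e-01,  9.79074145e-01, -7.73914298e-04]), 'wrist_force': array([-0.39962176, -1.16235989, -0.55763374]), 'ft_torque': array([-0.01403155,  0.01261782,  0.06423969]), 'grip_force': 0.0, 'finger_gap': 0.08503250168762501}
```

View pics/top0.png

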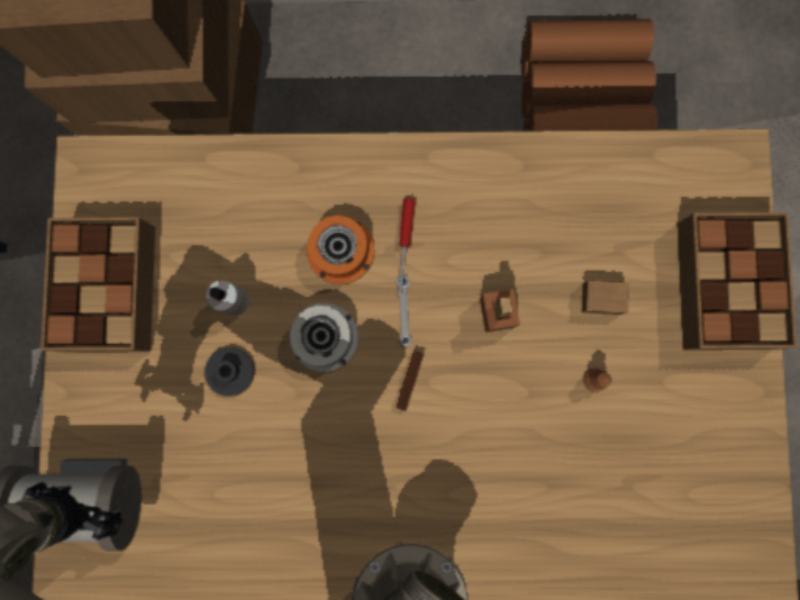

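View pics/side0.png

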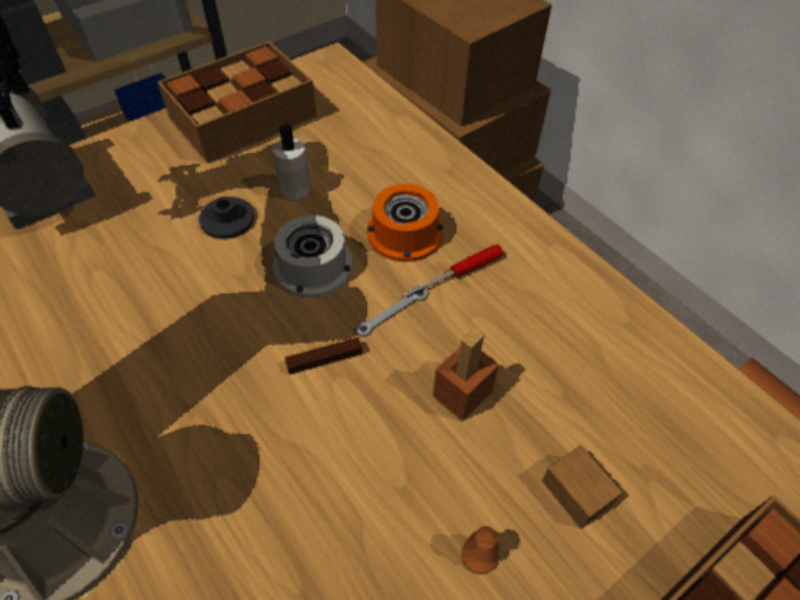

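Top view (800x600): white housing at (322,338), stand with pick at (500,310). Side view: housing at (312,255), stand at (465,375). I'll enlarge these with a contrast boost.

```bash
python3 - <<'E'
import cv2,numpy as np
t=np.load("pics/top0.npy");s=np.load("pics/side0.npy")
def crop(im,cx,cy,w=54,h=40,k=7.4):
    c=im[cy-h//2:cy+h//2,cx-w//2:cx+w//2,::-1].astype(float)
    c=np.clip(255*(c/255)**.6,0,255).astype(np.uint8)
    return cv2.resize(c,(400,300),interpolation=cv2.INTER_CUBIC)
o=np.vstack([np.hstack([crop(t,206,216),crop(s,200,162,60,45)]),np.hstack([crop(t,320,198),crop(s,298,240,64,48)])])
cv2.imwrite("pics/c0.png",o)
E
```

```text
(no output)
```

View pics/c0.png

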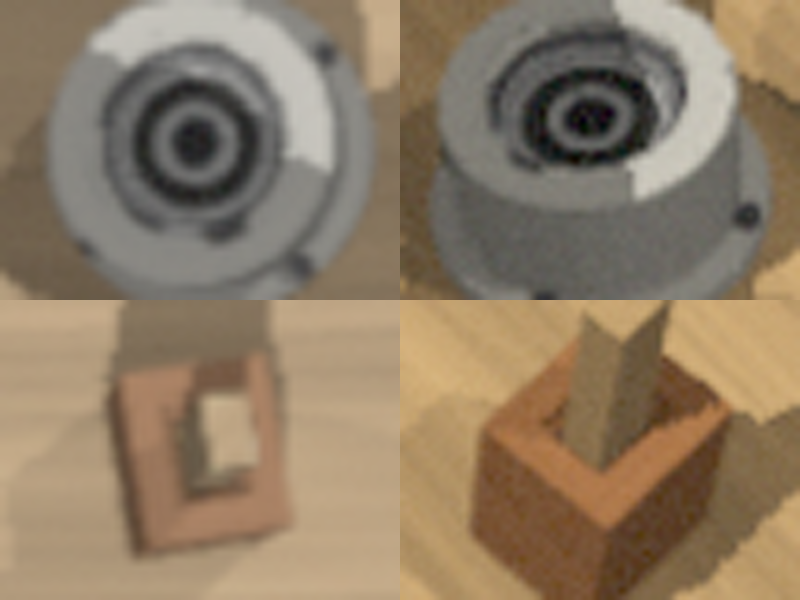

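Top-left panel: housing bore centre ≈ crop (193,138) and a dark blob (pocket or gap) at (225,230). Bottom panels: the stand's top-face corners are clear, with the pick's thin side along its short axis. I'll measure centres and rectify the bore to find the gap direction.

```bash
cat > h.py <<'E'
from workcell import env, read_camera, get_calibration
import cv2,numpy as np
def ray(n,uv,z):
    c=get_calibration(n);T=np.array(c["world_from_camera"]);uv=np.atleast_2d(uv)
    d=np.c_[(uv[:,0]-c["cx"])/c["fx"],(uv[:,1]-c["cy"])/c["fy"],np.ones(len(uv))]@T[:3,:3].T
    return T[:3,3]+d*((z-T[2,3])/d[:,2])[:,None]
def proj(n,P):
    c=get_calibration(n);T=np.array(c["world_from_camera"]);p=(np.atleast_2d(P)-T[:3,3])@T[:3,:3]
    return np.c_[p[:,0]/p[:,2]*c["fx"]+c["cx"],p[:,1]/p[:,2]*c["fy"]+c["cy"]]
def rect(n,im,c,z,half=.05,N=400):
    g=np.linspace(half,-half,N);X,Y=np.meshgrid(g,g,indexing="ij") # up=+x,left=+y
    q=proj(n,np.c_[c[0]+X.ravel(),c[1]+Y.ravel(),np.full(X.size,z)]).astype(np.float32).reshape(N,N,2)
    return cv2.remap(im,q[...,0],q[...,1],cv2.INTER_CUBIC)
E
python3 - <<'E'
from h import *
t=np.load("pics/top0.npy");s=np.load("pics/side0.npy")
def dark(im,cx,cy,r=4):
    # darkest hub centroid
    g=im.sum(2).astype(float);y,x=np.mgrid[:384,:512];m=((x-cx)**2+(y-cy)**2<r*r);w=np.clip(140-g,0,None)*m
    return (w*x).sum()/w.sum(),(w*y).sum()/w.sum()
a=dark(t,205,214.4);b=dark(s,198,151.)
for _ in range(3): a=dark(t,*a);b=dark(s,*b)
for z in(.05,.055):print("hub",z,a,ray("top",a,z),b,ray("side",b,z))
# stand top face corners
ct=np.array([[118,75],[265,52],[292,225],[140,250]])/[7.4074,7.5]+[293,178]-.5
cs=np.array([[485,125],[608,228],[730,110]])-[400,0]; cs=cs/6.25+[266,216]-.5
P=ray("top",ct,.082);print(P.round(4),P.mean(0));Q=ray("side",cs,.082);print(Q.round(4),"ctr",(Q[0]+Q[2])/2)
for n,P in(("t",P),):
    d=(P[0]+P[1]-P[2]-P[3])/2;print(np.hypot(*d[:2]),np.degrees(np.arctan2(d[1],d[0])))
    d=(P[0]+P[3]-P[1]-P[2])/2;print(np.hypot(*d[:2]),np.degrees(np.arctan2(d[1],d[0])))
c=ray("top",a,.055)[0]
c2=(c+ray("side",b,.055)[0])/2
def en(i): 
    i=np.clip(i.astype(float)*1.0,0,255); return (255*(i/255)**.6).astype(np.uint8)
o=np.hstack([en(rect("top",t,c,.0625)),en(rect("side",s,ray("side",b,.055)[0],.0625))])
cv2.imwrite("pics/r0.png",o[:,:,::-1])
E
```

```text
hub 0.05 (np.float64(204.8941098610192), np.float64(214.54169424222368)) [[0.51796214 0.17620486 0.05      ]] (np.float64(197.5583477758521), np.float64(152.3573079145003)) [[0.52555032 0.19187435 0.05      ]]
hub 0.055 (np.float64(204.8941098610192), np.float64(214.54169424222368)) [[0.51764674 0.1755137  0.055     ]] (np.float64(197.5583477758521), np.float64(152.3573079145003)) [[0.52353871 0.18769286 0.055     ]]
[[ 0.5965 -0.1405  0.082 ]
 [ 0.6055 -0.2003  0.082 ]
 [ 0.5358 -0.2098  0.082 ]
 [ 0.526  -0.1483  0.082 ]] [ 0.5659293  -0.17475254  0.082     ]
[[ 0.5267 -0.1545  0.082 ]
 [ 0.5351 -0.212   0.082 ]
 [ 0.6013 -0.2018  0.082 ]] ctr [ 0.56400295 -0.17814187  0.082     ]
0.07066494632892875 7.0669110580411
0.06138586007998303 98.81267974415431
```

View pics/r0.png

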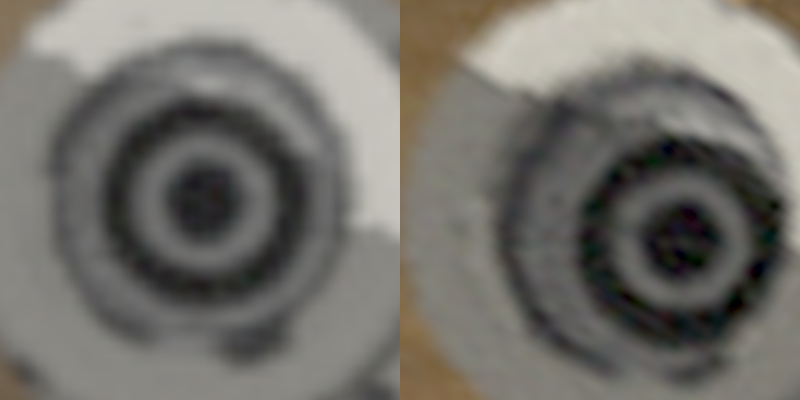

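Reading the rectified views (both 400x400, up is +x, left is +y): the top hub is at (201,198). The wire ends near (150,340) and the dark notch blob is at (255,345), so the gap faces roughly −x world (~172–180°) and the notch is at ~200°. Side view agrees. Housing ≈ (0.518, 0.175), stand ≈ (0.565, −0.1765), yaw ≈ 8°. Moving to the stand first.

Call:
jog_arm:
  motion: [-0.981,-0.852,0,0,0,0,1,-0.981,-0.852,0,0,0,0,1,-0.981,-0.852,0,0,0,0,1,-0.981,-0.852,0,0,0,0,1,-0.981,-0.852,0,0,0,0,1,-0.981,-0.852,0,0,0,0,1]

```text
clock: 0.85
tcp_pos: [0.3414, 0.2926, 0.2312]
orientation: [-0.0, 0.204, 0.979, 0.0]
wrist_force: [-0.3, 0.3, 0.2]
finger_gap: 0.0856
grip_force: 0.0
```

Call:
jog_arm:
  motion: [-0.981,-0.852,0,0,0,0,1,-0.981,-0.852,0,0,0,0,1,-0.981,-0.852,0,0,0,0,1,-0.981,-0.852,0,0,0,0,1,-0.981,-0.852,0,0,0,0,1,-0.981,-0.852,0,0,0,0,1]

```text
clock: 1.6
tcp_pos: [0.4533, 0.0594, 0.2309]
orientation: [-0.001, 0.203, 0.979, 0.0]
wrist_force: [-0.4, 0.6, -0.0]
finger_gap: 0.0851
grip_force: 0.0
```

Call:
jog_arm:
  motion: [-0.981,-0.852,0,0,0,-0.352,1,-0.981,-0.852,0,0,0,-0.352,1,-0.981,-0.852,0,0,0,-0.352,1,-0.981,-0.852,0,0,0,-0.352,1,-0.981,-0.852,0,0,0,-0.352,1,-0.981,-0.852,0,0,0,-0.352,1]

```text
clock: 2.35
tcp_pos: [0.5657, -0.1745, 0.2306]
orientation: [-0.001, -0.072, 0.997, 0.001]
wrist_force: [-0.2, 0.1, -0.2]
finger_gap: 0.0852
grip_force: 0.0
```

```bash
python3 - <<'E'
from h import *
o=[]
for n in("top","side"):
    f=np.mean([read_camera(n).astype(float) for _ in range(6)],0); np.save(f"pics/{n}1.npy",f)
    r=rect(n,f.astype(np.float32),(.518,.175),.0625); r=np.clip(r,0,255)
    o.append((255*(r/255)**.6).astype(np.uint8))
cv2.imwrite("pics/r1.png",np.hstack(o)[:,:,::-1]); print(env.get_state()["tcp_pos"])
E
```

```text
[ 0.56523812 -0.17577755  0.23145389]
```

View pics/r1.png

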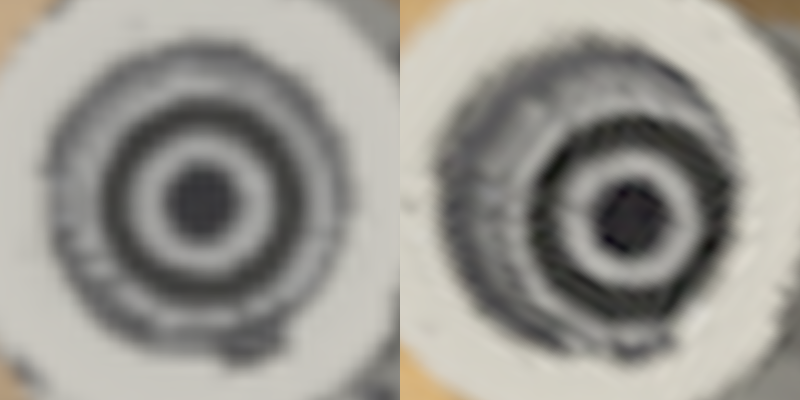

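Call:
jog_arm:
  motion: [0,0,0.3,0,0,0,1,0,0,0.6,0,0,0,1,0,0,0.688,0,0,0,1,0,0,0.688,0,0,0,1,0,0,0.688,0,0,0,0.15,0,0,0.688,0,0,0,0.15,0,0,0.688,0,0,0,0.15,0,0,0.688,0,0,0,0.15,0,0,0.688,0,0,0,0.15,0,0,0.688,0,0,0,0.15]
  newtons: 60

```text
clock: 4.2
tcp_pos: [0.5658, -0.1762, 0.0945]
orientation: [0.001, -0.072, 0.997, -0.0]
wrist_force: [-0.6, 0.5, 5.6]
finger_gap: 0.0172
grip_force: 58.5
```

Without shadow, the dark blob at (245,350) seems to reach outside the bore wall, so it could be the back pocket. I'll make a polar unwrap to settle it.

```bash
python3 - <<'E'
from h import *
o=[]
for n in("top","side"):
    f=np.load(f"pics/{n}1.npy").astype(np.float32)
    if n=="top": c=(.518,.1748)
    else: c=(.518,.1748)
    for z in(.0625,.069):
        A,R=np.meshgrid(np.radians(np.arange(-180,180,.45)),np.linspace(.05,.026,140))
        R=R.T.T
        q=proj(n,np.c_[(c[0]+R*np.cos(A)).ravel(),(c[1]+R*np.sin(A)).ravel(),np.full(A.size,z)]).astype(np.float32)
        q=q.reshape(140,-1,2);g=cv2.remap(f,q[...,0],q[...,1],cv2.INTER_CUBIC)
        o.append(cv2.copyMakeBorder(np.clip(g*1.15,0,255).astype(np.uint8),0,8,0,0,cv2.BORDER_CONSTANT,value=(0,0,255)))
        if z==.0625:
            k=[int(round((.05-r)/.024*139)) for r in(.0425,.0375,.034)]
            print(n,"ang r42.5 r37.5 r34");print([(int(-180+.45*i),)+tuple(int(g[kk,i].mean()) for kk in k) for i in range(0,800,22)])
cv2.imwrite("pics/p1.png",np.vstack(o)[:,:,::-1])
E
```

```text
top ang r42.5 r37.5 r34
[(-180, 166, 86, 66), (-170, 101, 46, 54), (-160, 78, 51, 47), (-150, 98, 55, 55), (-140, 163, 104, 72), (-130, 164, 114, 98), (-120, 162, 115, 101), (-110, 160, 119, 102), (-100, 166, 118, 94), (-90, 156, 97, 80), (-81, 163, 102, 77), (-71, 160, 94, 72), (-61, 160, 93, 71), (-51, 158, 85, 59), (-41, 149, 76, 64), (-31, 161, 81, 74), (-21, 153, 67, 74), (-11, 140, 53, 71), (-1, 140, 58, 74), (8, 152, 64, 89), (18, 150, 78, 76), (27, 145, 66, 77), (37, 143, 65, 76), (47, 147, 72, 78), (57, 137, 63, 79), (67, 133, 59, 81), (77, 135, 66, 81), (87, 156, 98, 90), (97, 152, 94, 90), (107, 146, 64, 70), (117, 151, 75, 64), (126, 154, 66, 65), (136, 146, 62, 60), (146, 145, 57, 61), (156, 150, 57, 59), (166, 155, 86, 82), (176, 165, 88, 68)]
side ang r42.5 r37.5 r34
[(-180, 175, 98, 109), (-170, 121, 55, 100), (-160, 134, 80, 75), (-150, 159, 122, 45), (-140, 172, 175, 81), (-130, 180, 155, 76), (-120, 178, 162, 85), (-110, 178, 171, 79), (-100, 175, 177, 93), (-90, 176, 169, 90), (-81, 176, 146, 69), (-71, 178, 154, 96), (-61, 178, 137, 86), (-51, 178, 131, 91), (-41, 177, 110, 62), (-31, 179, 65, 66), (-21, 176, 60, 66), (-11, 158, 50, 62), (-1, 150, 57, 63), (8, 130, 64, 55), (18, 147, 69, 51), (27, 144, 69, 47), (37, 135, 65, 51), (47, 119, 67, 46), (57, 98, 64, 45), (67, 98, 48, 46), (77, 95, 50, 42), (87, 139, 47, 43), (97, 140, 44, 46), (107, 137, 43, 46), (117, 139, 38, 44), (126, 142, 40, 50), (136, 139, 37, 44), (146, 141, 41, 54), (156, 159, 33, 50), (166, 163, 73, 71), (176, 180, 90, 103)]
```

View pics/p1.png

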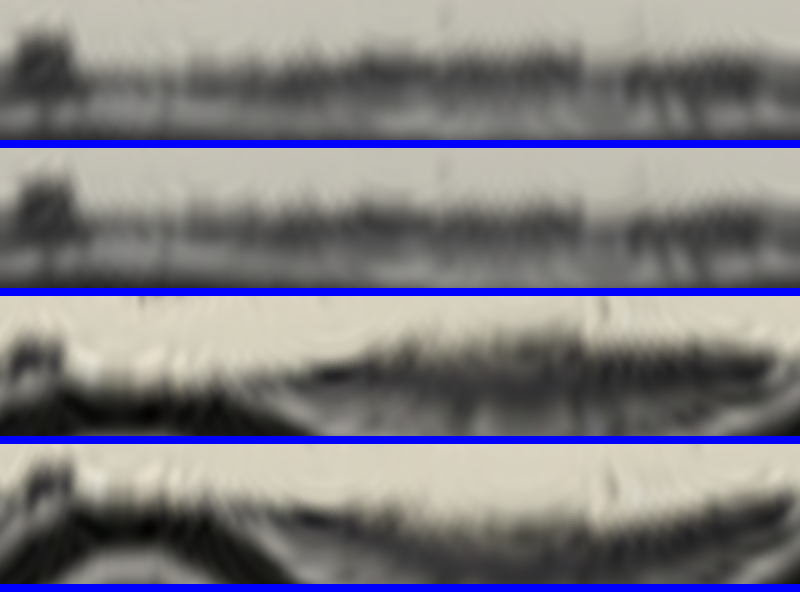

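The polar unwrap decides it. The bright gap is at ~158–186°, the dark notch at −173…−146° (it reaches r≈44 mm) and the bright lip at −143…−98°. That puts the gap at 172° and the notch at ~200°. The pick is gripped, so I'll draw it up.

Call:
jog_arm:
  motion: [0,0,-0.1,0,0,0,0.15,0,0,-0.25,0,0,0,0.15,0,0,-0.4,0,0,0,0.15,0,0,-0.575,0,0,0,0.15,0,0,-0.575,0,0,0,0.15,0,0,-0.575,0,0,0,0.15]

```text
clock: 4.95
tcp_pos: [0.5649, -0.1757, 0.2075]
orientation: [-0.001, -0.072, 0.997, 0.0]
wrist_force: [-0.9, 0.5, -1.7]
finger_gap: 0.0176
grip_force: 59.1
```

```bash
python3 - <<'E'
from h import *
s=env.get_state();p=s["tcp_pos"];print(s["tcp_pos"],s["orientation"],s["finger_gap"],s["wrist_force"])
o=[]
for n in("side","top"):
    f=np.mean([read_camera(n).astype(float) for _ in range(4)],0)
    u=proj(n,p+[0,0,-.05])[0].round().astype(int);print(n,u,proj(n,p+[0,0,-.08]))
    c=np.clip(f[u[1]-37:u[1]+38,u[0]-25:u[0]+25],0,255);o.append(cv2.resize((255*(c/255)**.7).astype(np.uint8),(400,600),interpolation=cv2.INTER_CUBIC))
cv2.imwrite("pics/k1.png",np.hstack(o)[:,:,::-1])
E
```

```text
[ 0.56486597 -0.17573479  0.2075481 ] [-5.93815580e-04 -7.15041486e-02  9.97440049e-01  3.90829503e-04] 0.017554549627777843 [-0.92509922  0.53479128 -1.72008167]
side [302 215] [[300.37231016 222.34954602]]
top [323 195] [[322.11171535 196.33641463]]
```

View pics/k1.png

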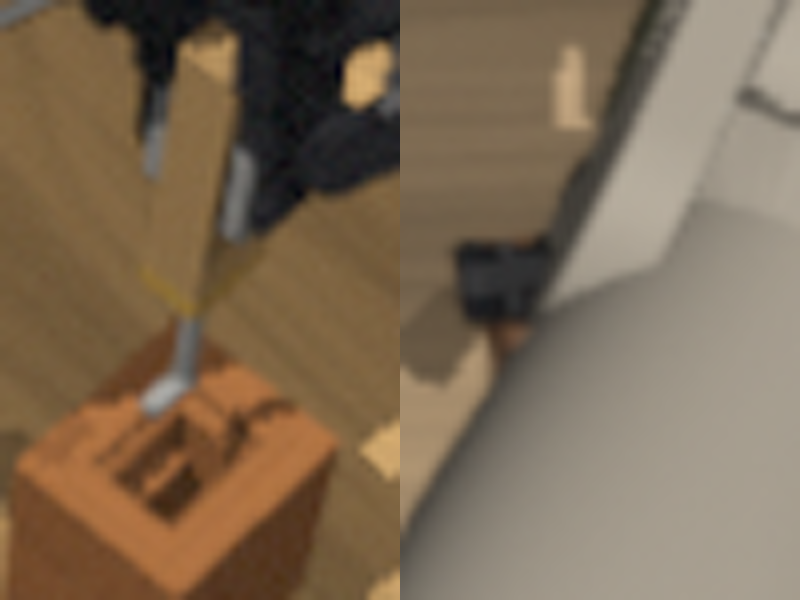

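The toe (lower left, around (150,410) from the shank at (185,385)) points towards −x world, along the tool's x, which suits the notch. Now over to the housing.

Call:
jog_arm:
  motion: [0.02,0.3,0,0,0,0,0.15,0.02,0.6,0,0,0,0,0.15,0.02,0.878,0,0,0,0,0.15,0.02,0.878,0,0,0,0,0.15,0.02,0.878,0,0,0,0,0.15]

```text
clock: 5.98
tcp_pos: [0.5366, -0.0028, 0.2088]
orientation: [0.0, -0.072, 0.997, -0.0]
wrist_force: [0.6, 1.1, -0.5]
finger_gap: 0.0175
grip_force: 59.2
```

Call:
jog_arm:
  motion: [0.02,0.3,0,0,0,-0.131,0.15,0.02,0.6,0,0,0,-0.131,0.15,0.02,0.878,0,0,0,-0.131,0.15,0.02,0.878,0,0,0,-0.131,0.15,0.02,0.878,0,0,0,-0.131,0.15,0.02,0.878,0,0,0,-0.131,0.15,0.02,0.878,0,0,0,-0.131,0.15]

```text
clock: 6.85
tcp_pos: [0.5078, 0.169, 0.2087]
orientation: [-0.0, -0.172, 0.985, -0.0]
wrist_force: [-0.3, 0.3, -1.5]
finger_gap: 0.0174
grip_force: 59.2
```

```bash
python3 - <<'E'
from h import *
s=env.get_state();p=s["tcp_pos"];print(s["clock"],s["tcp_pos"],s["orientation"],s["finger_gap"],s["wrist_force"],s["joint_pos"])
o=[]
for n in("side",):
    f=np.mean([read_camera(n).astype(float) for _ in range(4)],0)
    print([proj(n,p+[0,0,-d])[0].round(1).tolist() for d in(.0,.036,.075,.09)])
    u=proj(n,p+[0,0,-.08])[0].round().astype(int);print(u)
    c=np.clip(f[u[1]-40:u[1]+40,u[0]-50:u[0]+50],0,255);o.append(cv2.resize((255*(c/255)**.7).astype(np.uint8),(750,600),interpolation=cv2.INTER_CUBIC))
cv2.imwrite("pics/k2.png",np.hstack(o)[:,:,::-1])
E
```

```text
6.85 [0.50778136 0.16901704 0.20866929] [-3.79864414e-06 -1.72290174e-01  9.85046240e-01 -3.48696580e-05] 0.017362216840047403 [-0.30858651  0.26149635 -1.54622044] [ 1.71311475e-01  2.43812853e-01 -1.03236507e-01  1.22375444e+00
 -6.97531968e-05 -1.74996805e-01]
[[189.4, 115.7], [191.2, 126.9], [193.0, 138.2], [193.6, 142.4]]
[193 140]
```

View pics/k2.png

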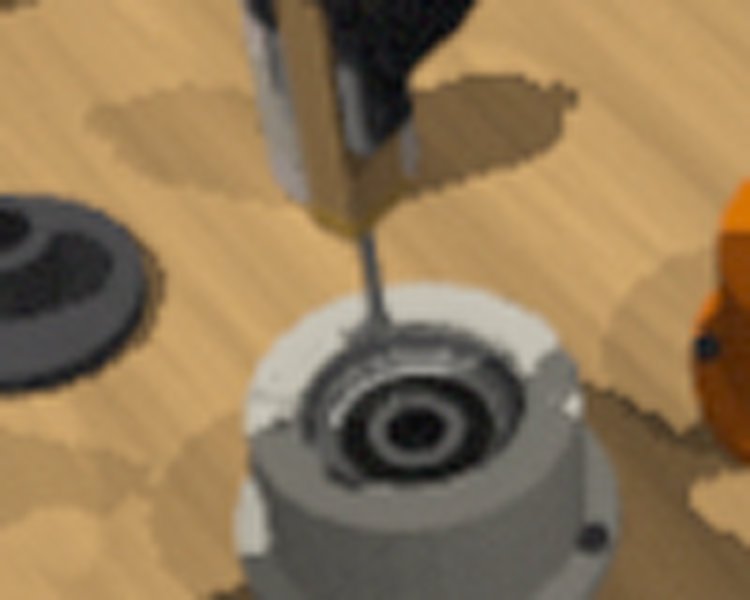

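Shank foot at crop (378,325), above the bore; toe underside ≈ 90 mm below the TCP. Descending in stages.

Call:
jog_arm:
  motion: [0,0.01,0.1,0,0,0,0.15,0,0.01,0.2,0,0,0,0.15,0,0.01,0.265,0,0,0,0.15,0,0.01,0.265,0,0,0,0.15,0,0.01,0.265,0,0,0,0.15,0,0.01,0.265,0,0,0,0.15]

```text
clock: 7.8
tcp_pos: [0.5073, 0.1725, 0.1566]
orientation: [0.001, -0.174, 0.985, 0.0]
wrist_force: [-0.4, 0.3, -0.1]
finger_gap: 0.0174
grip_force: 59.2
```

Call:
jog_arm:
  motion: [0,0,0.008,0,0,0,0.15,0,0,0.015,0,0,0,0.15,0,0,0.023,0,0,0,0.15,0,0,0.03,0,0,0,0.15,0,0,0.03,0,0,0,0.15]

```text
clock: 8.43
tcp_pos: [0.5065, 0.1724, 0.1495]
orientation: [-0.0, -0.174, 0.985, 0.0]
wrist_force: [-0.4, -0.0, -0.7]
finger_gap: 0.0172
grip_force: 59.2
```

Call:
jog_arm:
  motion: [0,0,0.005,0,0,0,0.15,0,0,0.005,0,0,0,0.15]

```text
clock: 8.68
tcp_pos: [0.5066, 0.1724, 0.1486]
orientation: [-0.0, -0.174, 0.985, 0.0]
wrist_force: [-0.8, 0.5, -1.6]
finger_gap: 0.0174
grip_force: 59.2
```

Call:
jog_arm:
  motion: [0,0,0.005,0,0,0,0.15,0,0,0.005,0,0,0,0.15]

```text
clock: 8.93
tcp_pos: [0.5066, 0.1724, 0.1476]
orientation: [-0.0, -0.174, 0.985, 0.0]
wrist_force: [-0.0, 0.7, -0.5]
finger_gap: 0.0171
grip_force: 59.2
```

Call:
jog_arm:
  motion: [0,0,0.005,0,0,0,0.15,0,0,0.005,0,0,0,0.15]

```text
clock: 9.18
tcp_pos: [0.5065, 0.1724, 0.1466]
orientation: [-0.0, -0.174, 0.985, 0.0]
wrist_force: [-0.6, 0.2, -0.9]
finger_gap: 0.0173
grip_force: 59.3
```

Call:
jog_arm:
  motion: [0,0,0.005,0,0,0,0.15,0,0,0.005,0,0,0,0.15]

```text
clock: 9.43
tcp_pos: [0.5066, 0.1724, 0.1456]
orientation: [-0.0, -0.174, 0.985, 0.0]
wrist_force: [0.1, -0.2, -1.3]
finger_gap: 0.0172
grip_force: 59.2
```

Call:
jog_arm:
  motion: [0,0,0.005,0,0,0,0.15,0,0,0.005,0,0,0,0.15]

```text
clock: 9.68
tcp_pos: [0.5067, 0.1724, 0.1447]
orientation: [0.0, -0.174, 0.985, 0.0]
wrist_force: [0.4, 0.5, -0.7]
finger_gap: 0.0176
grip_force: 59.3
```

Call:
jog_arm:
  motion: [0,0,0.005,0,0,0,0.15,0,0,0.005,0,0,0,0.15]

```text
clock: 9.93
tcp_pos: [0.5068, 0.1724, 0.1442]
orientation: [0.0, -0.174, 0.985, 0.0]
wrist_force: [-0.8, -0.8, 4.3]
finger_gap: 0.0171
grip_force: 59.8
```

Contact with the bearing at TCP z ≈ 0.1447. Raise 1.6 mm so the toe is centred in the 5.2 mm gap, then push out along tool x.

Call:
jog_arm:
  motion: [0,0,-0.008,0,0,0,0.15,0,-0.006,-0.008,0,0,0,0.15,0.02,-0.006,-0.008,0,0,0,0.15,0.035,-0.006,-0.008,0,0,0,0.15,0.045,-0.006,-0.008,0,0,0,0.15,0.05,-0.006,-0.008,0,0,0,0.15]

```text
clock: 10.68
tcp_pos: [0.4974, 0.1678, 0.1453]
orientation: [-0.0, -0.174, 0.985, 0.0]
wrist_force: [0.6, 0.2, -0.2]
finger_gap: 0.0175
grip_force: 59.4
```

Call:
jog_arm:
  motion: [0.008,0,0,0,0,0,0.15,0.015,0,0,0,0,0,0.15,0.02,0,0,0,0,0,0.15,0.02,0,0,0,0,0,0.15]

```text
clock: 11.18
tcp_pos: [0.4938, 0.1665, 0.1453]
orientation: [0.0, -0.174, 0.985, 0.0]
wrist_force: [-0.0, -0.2, -0.9]
finger_gap: 0.0172
grip_force: 59.4
```

Call:
jog_arm:
  motion: [0.005,0,0,0,0,0,0.15,0.01,0,0,0,0,0,0.15,0.01,0,0,0,0,0,0.15]

```text
clock: 11.55
tcp_pos: [0.4919, 0.1658, 0.1453]
orientation: [-0.0, -0.174, 0.985, 0.0]
wrist_force: [0.3, 0.8, -1.4]
finger_gap: 0.0174
grip_force: 59.4
```

Call:
jog_arm:
  motion: [0,0,-0.004,0,0,0,0.15,0,0,-0.008,0,0,0,0.15,0,0,-0.012,0,0,0,0.15,0,0,-0.012,0,0,0,0.15]

```text
clock: 12.05
tcp_pos: [0.492, 0.1659, 0.1474]
orientation: [-0.0, -0.174, 0.985, 0.0]
wrist_force: [0.1, 0.8, -5.5]
finger_gap: 0.0175
grip_force: 58.7
```

Call:
jog_arm:
  motion: [0,0,-0.005,0,0,0,0.15,0,0,-0.01,0,0,0,0.15,0,0,-0.015,0,0,0,0.15,0,0,-0.02,0,0,0,0.15,0,0,-0.02,0,0,0,0.15]

```text
clock: 12.68
tcp_pos: [0.4921, 0.1657, 0.1521]
orientation: [0.0, -0.174, 0.985, -0.0]
wrist_force: [-0.0, 1.1, -1.1]
finger_gap: 0.0172
grip_force: 59.0
```

Call:
jog_arm:
  motion: [0,0,-0.005,0,0,0,0.15,0,0,-0.01,0,0,0,0.15,0,0,-0.01,0,0,0,0.15]

```text
clock: 13.05
tcp_pos: [0.4922, 0.1659, 0.154]
orientation: [0.0, -0.174, 0.985, 0.0]
wrist_force: [0.2, -0.6, -0.7]
finger_gap: 0.0175
grip_force: 59.0
```

```bash
python3 - <<'E'
from h import *
o=[]
for n in("side","top"):
    f=np.mean([read_camera(n).astype(float) for _ in range(5)],0);np.save(f"pics/{n}2.npy",f)
    u=proj(n,[.518,.175,.066])[0].round().astype(int)
    c=np.clip(f[u[1]-38:u[1]+38,u[0]-25:u[0]+25],0,255);o.append(cv2.resize((255*(c/255)**.6).astype(np.uint8),(400,600),interpolation=cv2.INTER_CUBIC))
cv2.imwrite("pics/k3.png",np.hstack(o)[:,:,::-1])
E
```

```text
(no output)
```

View pics/k3.png

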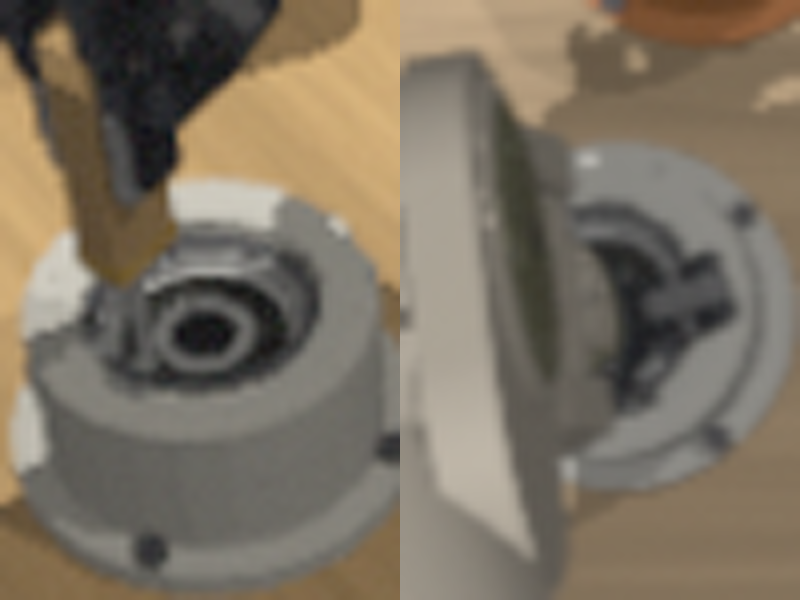

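Inconclusive: no load, so the wire probably went over-centre. I'll lift a little further and feel.

Call:
jog_arm:
  motion: [0,0,-0.005,0,0,0,0.15,0,0,-0.01,0,0,0,0.15,0,0,-0.015,0,0,0,0.15,0,0,-0.02,0,0,0,0.15,0,0,-0.02,0,0,0,0.15]

```text
clock: 14.18
tcp_pos: [0.4922, 0.1658, 0.1579]
orientation: [0.0, -0.174, 0.985, 0.0]
wrist_force: [0.0, 0.0, -0.9]
finger_gap: 0.0174
grip_force: 59.1
```

Call:
jog_arm:
  motion: [-0.02,0,0,0,0,0,0.15,-0.04,0,0,0,0,0,0.15,-0.06,0,0,0,0,0,0.15,-0.08,0,0,0,0,0,0.15,-0.08,0,0,0,0,0,0.15]

```text
clock: 14.8
tcp_pos: [0.5074, 0.1714, 0.1576]
orientation: [0.0, -0.174, 0.985, 0.0]
wrist_force: [-0.3, -0.8, -0.9]
finger_gap: 0.0174
grip_force: 59.1
```

Call:
jog_arm:
  motion: [0,0,-0.1,0,0,0,0.15,0,0,-0.25,0,0,0,0.15,0,0,-0.25,0,0,0,0.15,0,-0.3,-0.25,0,0,0,0.15,0,-0.6,-0.25,0,0,0,0.15,0,-0.9,-0.25,0,0,0,0.15,0,-0.9,-0.25,0,0,0,0.15,0,-0.9,-0.25,0,0,0,0.15]

```text
clock: 15.8
tcp_pos: [0.5678, 0.0021, 0.2066]
orientation: [-0.001, -0.173, 0.985, 0.001]
wrist_force: [-0.2, 0.0, -0.0]
finger_gap: 0.0175
grip_force: 59.3
```

```bash
python3 - <<'E'
from h import *
o=[]
for n in("side","top"):
    f=np.mean([read_camera(n).astype(float) for _ in range(6)],0);np.save(f"pics/{n}3.npy",f)
    u=proj(n,[.518,.175,.066])[0].round().astype(int)
    c=np.clip(f[u[1]-30:u[1]+30,u[0]-25:u[0]+25],0,255);o.append(cv2.resize((255*(c/255)**.6).astype(np.uint8),(400,480),interpolation=cv2.INTER_CUBIC))
cv2.imwrite("pics/k4.png",np.hstack(o)[:,:,::-1]); s=env.get_state(); print(s["clock"],s["tcp_pos"],s["orientation"])
E
```

```text
16.4 [0.56856283 0.0023378  0.20780111] [ 1.17622041e-04 -1.73755188e-01  9.84788871e-01 -2.33899518e-06]
```

View pics/k4.png

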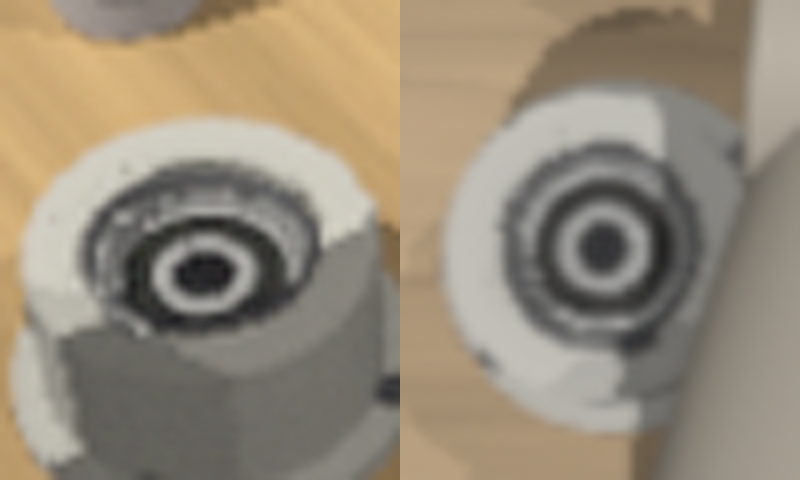

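```bash
python3 - <<'E'
from h import *
for n in("top","side"):
  for z in (.0625,.075):
    print(n,z)
    for k in (1,3):
        f=np.load(f"pics/{n}{k}.npy").mean(2).astype(np.float32)
        for r in(.0365,.0405):
            a=np.radians(np.arange(-180,180,12));q=proj(n,np.c_[.518+r*np.cos(a),.1748+r*np.sin(a),np.full(a.size,z)]).astype(np.float32)
            print(k,r,cv2.remap(f,q[:,0][None],q[:,1][None],1)[0].astype(int).tolist())
print(list(range(-180,180,12)))
E
```

```text
top 0.0625
1 0.0365 [79, 46, 46, 79, 104, 101, 102, 101, 89, 84, 84, 71, 71, 71, 63, 65, 74, 70, 66, 71, 67, 70, 88, 84, 67, 71, 62, 54, 56, 81]
1 0.0405 [133, 61, 62, 136, 151, 153, 150, 149, 143, 138, 141, 131, 125, 127, 103, 107, 119, 116, 109, 115, 101, 106, 130, 132, 123, 124, 116, 102, 110, 126]
3 0.0365 [69, 33, 23, 32, 41, 43, 41, 44, 43, 40, 43, 39, 58, 68, 55, 56, 69, 60, 57, 56, 65, 60, 61, 61, 59, 60, 53, 51, 60, 72]
3 0.0405 [107, 40, 24, 50, 68, 70, 67, 69, 71, 70, 73, 68, 74, 118, 94, 99, 118, 112, 102, 109, 104, 104, 121, 123, 117, 116, 108, 101, 108, 114]
top 0.075
1 0.0365 [78, 52, 43, 62, 92, 99, 98, 87, 77, 76, 77, 64, 72, 64, 61, 64, 80, 76, 82, 87, 71, 72, 106, 110, 81, 83, 71, 60, 53, 79]
1 0.0405 [126, 61, 55, 111, 137, 136, 135, 127, 125, 123, 137, 125, 136, 129, 122, 125, 148, 141, 140, 144, 135, 140, 150, 153, 140, 143, 140, 122, 115, 121]
3 0.0365 [70, 44, 28, 32, 35, 40, 39, 38, 37, 37, 41, 39, 64, 60, 54, 53, 85, 80, 74, 79, 82, 74, 93, 97, 78, 75, 66, 57, 60, 71]
3 0.0405 [103, 48, 21, 41, 59, 62, 60, 58, 60, 61, 71, 64, 100, 120, 109, 117, 142, 135, 13
[... 662 characters left out ...]
, 76, 71, 24, 22, 69, 95, 62, 60, 92, 104, 146, 168, 170, 171, 176, 175, 169, 169, 166, 175, 166, 144, 93, 54, 41]
1 0.0405 [55, 88, 81, 27, 21, 26, 23, 27, 60, 90, 86, 105, 155, 161, 170, 174, 178, 178, 178, 178, 178, 178, 177, 167, 178, 173, 176, 168, 136, 80]
3 0.0365 [67, 50, 16, 18, 58, 74, 67, 19, 17, 56, 82, 61, 52, 89, 101, 141, 163, 165, 166, 171, 171, 164, 164, 161, 169, 159, 117, 79, 51, 55]
3 0.0405 [74, 61, 37, 20, 15, 25, 20, 16, 21, 46, 44, 73, 149, 156, 165, 168, 172, 172, 173, 172, 173, 173, 171, 162, 173, 167, 170, 162, 122, 76]
[-180, -168, -156, -144, -132, -120, -108, -96, -84, -72, -60, -48, -36, -24, -12, 0, 12, 24, 36, 48, 60, 72, 84, 96, 108, 120, 132, 144, 156, 168]
```

The far-side profile is unchanged, so the ring is still seated and the toe slipped. I'll check for pick tilt by segmenting the grey shank and toe in the side view.

```bash
python3 - <<'E'
from h import *
p=env.get_state()["tcp_pos"]
for n in("side",):
    f=np.load(f"pics/{n}3.npy"); sat=(f.max(2)-f.min(2))/(f.max(2)+1)
    for d in(.04,.06,.08,.09,.1): print(d,proj(n,p-[0,0,d])[0].round(1))
    tip=p+np.array([-.94*.014,-.342*.014,-.088]);print("tip",proj(n,tip)[0].round(1))
    u=proj(n,p-[0,0,.07])[0].round().astype(int)
    print("cols",u[0]-10,"rows",u[1]-10)
    for r in range(u[1]-9,u[1]+13): print(r,(sat[r,u[0]-12:u[0]+10]*100).astype(int).tolist())
    print(u[0]-12)
E
```

```text
0.04 [252.5 158.9]
0.06 [252.5 164.6]
0.08 [252.4 170.2]
0.09 [252.4 172.9]
0.1 [252.4 175.5]
tip [249.1 176.1]
cols 242 rows 157
158 [95, 95, 95, 96, 96, 84, 67, 61, 59, 58, 59, 56, 59, 56, 64, 68, 79, 87, 96, 95, 94, 92]
159 [92, 94, 98, 95, 94, 86, 72, 64, 60, 59, 58, 60, 61, 63, 67, 71, 84, 93, 96, 90, 92, 96]
160 [79, 91, 96, 97, 97, 92, 77, 76, 71, 64, 61, 60, 63, 66, 72, 82, 94, 94, 88, 77, 71, 83]
161 [66, 83, 90, 95, 91, 96, 90, 83, 80, 76, 74, 66, 71, 76, 84, 93, 95, 92, 80, 24, 2, 31]
162 [60, 60, 77, 90, 94, 90, 95, 94, 85, 79, 83, 71, 67, 81, 95, 97, 97, 95, 78, 14, 6, 4]
163 [59, 60, 62, 68, 86, 88, 94, 93, 93, 89, 77, 63, 44, 76, 93, 96, 96, 96, 85, 39, 4, 43]
164 [61, 60, 58, 61, 60, 72, 81, 93, 95, 95, 79, 39, 12, 67, 96, 96, 95, 97, 95, 81, 74, 84]
165 [59, 60, 60, 60, 60, 60, 65, 68, 76, 84, 74, 24, 4, 56, 95, 95, 98, 97, 93, 95, 95, 96]
166 [59, 59, 60, 60, 61, 59, 60, 59, 59, 64, 57, 22, 6, 54, 89, 94, 92, 97, 92, 95, 95, 95]
167 [60, 60, 60, 62, 60, 59, 58, 62, 61, 58, 50, 25, 3, 47, 66, 73, 73, 78, 75, 75, 75, 72]
168 [60, 60, 60, 59, 59, 60, 62, 60, 59, 60, 53
[... 360 characters left out ...]
, 57, 39, 12, 5, 39, 58, 60, 60, 60, 60, 59, 60, 60]
173 [61, 61, 61, 61, 60, 60, 58, 60, 58, 41, 15, 7, 9, 40, 57, 60, 59, 61, 60, 61, 59, 58]
174 [60, 61, 60, 60, 60, 60, 58, 57, 45, 18, 4, 7, 26, 52, 58, 60, 60, 59, 60, 58, 60, 60]
175 [62, 61, 60, 61, 59, 61, 58, 53, 22, 8, 6, 20, 49, 60, 59, 60, 60, 58, 61, 62, 58, 59]
176 [59, 59, 58, 59, 60, 62, 60, 51, 19, 4, 13, 40, 58, 59, 60, 59, 60, 61, 60, 62, 61, 58]
177 [60, 59, 59, 60, 59, 60, 60, 57, 42, 30, 40, 57, 58, 59, 59, 60, 59, 58, 59, 61, 60, 60]
178 [59, 59, 61, 61, 59, 61, 60, 62, 60, 54, 58, 60, 61, 60, 61, 60, 60, 58, 59, 59, 59, 60]
179 [60, 58, 59, 61, 62, 60, 59, 60, 61, 61, 60, 59, 60, 60, 61, 62, 60, 61, 60, 59, 59, 62]
240
```

The pick is straight (shank column constant at 252, toe tip as predicted). I'll compare before/after ratios more finely on the lit side.

```bash
python3 - <<'E'
from h import *
A=list(range(40,182,6));print("    ",A)
for n in("top","side"):
    f1,f2,f3=[np.load(f"pics/{n}{k}.npy").mean(2).astype(np.float32) for k in(1,2,3)]
    for r in(.029,.031,.033,.035,.037,.039,.041):
        a=np.radians(A);q=proj(n,np.c_[.518+r*np.cos(a),.1748+r*np.sin(a),np.full(a.size,.0625)]).astype(np.float32)
        g=[cv2.remap(f,q[:,0][None],q[:,1][None],1)[0] for f in(f1,f3)]
        print(n,r,(100*g[1]/g[0]).astype(int).tolist())
        if n=="top": print("      abs1",g[0].astype(int).tolist()); print("      abs3",g[1].astype(int).tolist())
# registration check: shift between frames
    d=np.abs(f1-f3)[:, :]; c=proj(n,[.518,.175,.066])[0].astype(int)
    D=(f3-f1)[c[1]-18:c[1]+18:2,c[0]-20:c[0]+20:2];print(D.astype(int))
E
```

```text
[40, 46, 52, 58, 64, 70, 76, 82, 88, 94, 100, 106, 112, 118, 124, 130, 136, 142, 148, 154, 160, 166, 172, 178]
top 0.029 [91, 92, 90, 91, 91, 90, 92, 89, 83, 77, 58, 56, 60, 61, 56, 63, 70, 62, 78, 90, 90, 91, 92, 93]
      abs1 [108, 101, 99, 106, 103, 108, 107, 100, 92, 91, 93, 101, 106, 85, 93, 80, 74, 94, 94, 93, 87, 91, 90, 87]
      abs3 [99, 93, 89, 97, 95, 98, 99, 90, 77, 70, 54, 57, 64, 52, 52, 51, 52, 58, 74, 84, 79, 83, 83, 81]
top 0.031 [85, 85, 84, 86, 86, 81, 88, 82, 72, 68, 56, 57, 59, 63, 58, 71, 70, 70, 87, 94, 93, 93, 93, 93]
      abs1 [97, 95, 96, 100, 98, 104, 106, 99, 94, 92, 94, 97, 99, 82, 100, 76, 76, 89, 96, 91, 95, 107, 93, 84]
      abs3 [82, 81, 80, 87, 84, 85, 94, 81, 68, 63, 53, 56, 59, 52, 58, 54, 53, 62, 84, 85, 88, 100, 86, 79]
top 0.033 [76, 76, 77, 81, 76, 73, 81, 66, 57, 56, 53, 64, 63, 66, 63, 72, 71, 79, 90, 100, 95, 92, 93, 92]
      abs1 [84, 85, 85, 87, 85, 92, 90, 94, 92, 88, 87, 78, 83, 74, 83, 66, 66, 71, 74, 66, 82, 90, 74, 70]
      abs3 [64, 65, 65, 71, 65, 68, 73, 62, 53, 49, 47, 50, 52, 49, 53, 48, 47, 56, 66, 66, 78, 83, 69, 65]
top 
[... 5232 characters left out ...]
5    0   -5    0   -2    0   -3   -4
     0    0  -16  -52  -96  -94]
 [ -34  -26  -25   -7   -5  -49   -9   -1   -3   -2    0   -2   -1   -3
    -3   -8  -57  -86  -95  -95]
 [ -26  -33  -34  -33  -24   -9  -44   -4   -3   -4   -5   -3   -4   -7
    -6  -57 -103  -93  -97  -95]
 [  -3  -30  -34  -56  -67   -9   -9   -2   -4   -6    1    0  -10  -51
   -99  -96  -95  -95  -95  -53]
 [  -4   -7 -114 -123 -121 -122  -82 -105 -127  -95  -81  -91  -96  -85
   -95  -94  -96  -88  -39   -1]
 [  -5   -4  -51  -97 -121 -122 -122 -123 -121 -115 -103  -95  -95  -95
   -90  -73  -26   -2   -2   -2]
 [  -6   -2  -31  -50  -26  -78 -102 -116 -123 -125 -108  -94  -62   -4
    -2   -3   -1   -2   -1   -2]]
```

```bash
python3 - <<'E'
from h import *
for n in("side","top"):
    c=proj(n,[.518,.175,.066])[0].astype(int);print(n,c,"x0",c[0]-19,"y0",c[1]-15)
    f1,f3=[np.load(f"pics/{n}{k}.npy").mean(2) for k in(1,3)]
    for r in range(c[1]-15,c[1]+17):
        L=lambda f:"".join("%3d"%v for v in f[r,c[0]-19:c[0]+(5 if n=="side" else 5)].astype(int)//2)
        print(r,L(f1)," |",L(f3))
    for a in(158,172,186,200,126,100):
        print(a,[proj(n,[.518+.0373*np.cos(np.radians(a)),.1748+.0373*np.sin(np.radians(a)),z])[0].round(1).tolist() for z in(.0625,.07,.0775)])
E
```

```text
side [197 153] x0 178 y0 138
138  63 64 65 65 64 64 65 66 67 69 69 71 73 75 77 80 82 83 85 86 85 88 87 85  |  61 62 63 63 62 62 63 64 65 66 67 68 71 73 74 77 80 80 83 84 83 85 84 82
139  63 64 65 66 65 64 65 65 66 70 76 80 82 85 89 90 89 90 89 90 90 90 89 89  |  60 61 62 64 63 62 62 63 64 69 74 77 80 83 86 87 87 87 87 87 87 87 87 87
140  65 63 63 64 66 64 64 68 74 81 87 89 90 89 89 90 89 89 89 89 89 89 89 89  |  63 61 61 62 64 62 62 66 72 78 85 87 86 87 87 87 87 86 85 86 86 86 85 86
141  67 65 62 64 64 69 73 79 87 90 90 89 90 89 88 89 88 88 88 88 88 88 88 88  |  64 63 61 61 63 66 71 77 85 87 87 86 87 86 86 86 85 85 86 86 86 86 86 85
142  67 66 64 63 67 79 87 90 90 89 89 88 88 86 87 85 81 78 77 76 74 75 77 78  |  64 64 62 61 65 76 85 87 87 87 86 86 86 83 84 83 78 75 74 73 72 72 75 75
143  67 66 65 67 77 87 90 89 89 88 80 84 89 84 75 67 55 47 42 39 34 36 45 48  |  65 63 64 65 75 84 87 87 86 86 77 82 87 81 73 64 55 44 41 37 33 34 43 45
144  69 68 74 81 87 89 90 88 88 88 73 81 84 75 44 29 30 32 25 29 31 32 33 33  |  67 66 71 77 85 86 87 86 86 85 71 78 80 71 43 28 28 27 26 28 29 29 29 28

[... 8684 characters left out ...]
  |  53 53 53 52 45 41 59 73 77 78 77 77 77 77 76 75 73 70 66 64 62 54 34 21
229  55 56 56 55 49 40 48 66 81 83 83 83 83 82 82 82 82 82 82 82 81 78 75 79  |  52 52 52 51 45 37 45 62 75 78 78 78 77 77 77 76 72 67 65 65 65 61 48 32
230  55 55 55 55 54 56 57 63 77 81 82 83 83 83 83 83 82 82 82 82 82 82 83 83  |  51 51 51 51 51 52 53 59 72 76 77 78 78 77 76 72 67 66 66 66 66 64 53 34
158 [[200.1, 225.6], [199.7, 225.5], [199.4, 225.4]]
172 [[203.0, 226.4], [202.6, 226.3], [202.3, 226.2]]
186 [[205.9, 226.4], [205.6, 226.3], [205.3, 226.3]]
200 [[208.8, 225.8], [208.5, 225.7], [208.2, 225.6]]
126 [[194.9, 221.5], [194.5, 221.4], [194.1, 221.3]]
100 [[192.8, 216.4], [192.4, 216.3], [192.0, 216.1]]
```

Differences on the lit side show the ring has moved: the wire now covers the lip in the top view, and its old place is brighter in the side view. I'll go above the stand, where the light matches picture 1, and compare cleanly.

Call:
jog_arm:
  motion: [0.1,-0.27,0,0,0,0.05,0.15,0.2,-0.54,0,0,0,0.1,0.15,0.322,-0.83,0,0,0,0.131,0.15,0.322,-0.83,0,0,0,0.131,0.15,0.322,-0.83,0,0,0,0.131,0.15,0.322,-0.83,0,0,0,0.131,0.15]

```text
clock: 17.15
tcp_pos: [0.5648, -0.1746, 0.2077]
orientation: [-0.0, -0.072, 0.997, 0.0]
wrist_force: [0.5, 1.1, -1.1]
finger_gap: 0.0173
grip_force: 59.2
```

```bash
python3 - <<'E'
from h import *
s=env.get_state();print(s["clock"],s["tcp_pos"],s["orientation"])
for n in("side","top"):
    f4=np.mean([read_camera(n).astype(float) for _ in range(6)],0);np.save(f"pics/{n}4.npy",f4);f4=f4.mean(2)
    c=proj(n,[.518,.175,.066])[0].astype(int);print(n,"x0",c[0]-17,"y0",c[1]-14)
    f1=np.load(f"pics/{n}1.npy").mean(2)
    print("    "+"".join("%3d"%(v%1000) for v in range(c[0]-17,c[0]+18)))
    for r in range(c[1]-14,c[1]+16):
        print(r,"".join("%3d"%v for v in f4[r,c[0]-17:c[0]+18].astype(int)//2))
    print("diff")
    for r in range(c[1]-14,c[1]+16):
        print(r,"".join("%4d"%v for v in ((f4-f1)[r,c[0]-17:c[0]+18]/2).round().astype(int)))
E
```

```text
17.15 [ 0.56481719 -0.17455588  0.20771858] [-5.44007466e-05 -7.24055730e-02  9.97375243e-01  2.31883533e-04]
side x0 180 y0 139
    180181182183184185186187188189190191192193194195196197198199200201202203204205206207208209210211212213214
139  64 65 65 63 64 65 65 70 76 79 82 86 88 89 90 89 89 89 89 89 89 89 89 89 89 89 89 86 79 71 61 57 58 59 59
140  62 64 65 64 63 67 74 79 87 89 89 89 89 89 89 88 88 88 88 88 88 88 89 89 89 89 89 89 89 86 76 71 63 59 59
141  62 63 64 68 73 79 87 89 89 89 89 88 88 88 88 87 88 88 88 88 87 88 88 88 88 88 89 88 89 90 90 89 80 69 65
142  64 63 67 78 87 89 89 89 89 88 88 86 86 85 81 78 77 76 75 74 77 78 77 83 84 87 88 88 88 88 89 89 89 85 81
143  65 67 77 88 89 90 89 88 80 84 88 84 75 66 56 46 43 38 35 36 43 46 49 63 69 76 83 87 88 88 89 88 89 89 89
144  74 79 87 89 89 88 88 87 73 80 83 74 44 29 30 28 27 29 30 30 30 29 36 39 42 50 64 77 83 83 87 89 88 88 89
145  86 89 89 89 89 86 89 88 83 73 56 34 24 24 22 22 21 21 22 22 22 25 26 26 32 39 41 51 66 70 79 86 88 88 89
146  88 89 89 88 86 84 88 79 58 34 22 19 17 17 19 20 24 29 30 29 29 35 27 23 22 25 27 39 42
[... 13876 characters left out ...]
   0   0   0   0   1   4   6   6   4   1   0   0   0   1   1   3   7   7   3  -1  -1   0   0   0   0   0   0   1   1   0
226    0   0   0   0   0   0   0   0   0   0   2   6   6   4   0  -2   0   0   1   2   3   2  -3  -7  -2   0   0   0   0   0   0   0   1   3   1
227    0   0   0   0   0   0   0   0   0   0   1   1   0  -1  -1   0   0   0  -1  -1   1  -1   0  -1   0   0   0   0   0   0   0   0   0   1   0
228    0   0   0   0   0   0   0   0   0   0   0   0   0   0   0   0   0   0  -2  -5  -1   0   0   0   0   0   0   0   0   0   0   0   0   0   0
229    0   0   0   0   0   0   0   0   1   0   0   0   0   0   0   0   0   0   0  -1   0   0   0   0   0   1   0   0   0   0   0   0   0   0   0
```

With matching light the change is symmetric: both lips are now covered by the wire (top columns 193–196 and 212–217), the notch is bright, and the near arc shows in the side view. The ring is out. Now to return the pick.

Call:
jog_arm:
  motion: [-0.002,-0.007,0.15,0,0,0,0.15,-0.002,-0.007,0.3,0,0,0,0.15,-0.002,-0.007,0.38,0,0,0,0.15,-0.002,-0.007,0.38,0,0,0,0.15,-0.002,-0.007,0.38,0,0,0,0.15,-0.002,-0.007,0.38,0,0,0,0.15]

```text
clock: 18.5
tcp_pos: [0.5663, -0.1776, 0.133]
orientation: [0.001, -0.071, 0.997, -0.001]
wrist_force: [-0.5, -0.2, -1.7]
finger_gap: 0.0174
grip_force: 59.4
```

Call:
jog_arm:
  motion: [0.002,0.007,0,0,0,0,0.15,0.002,0.007,0.04,0,0,0,0.15,0.002,0.007,0.07,0,0,0,0.15,0.002,0.007,0.1,0,0,0,0.15,0.002,0.007,0.1,0,0,0,0.15]

```text
clock: 19.12
tcp_pos: [0.5645, -0.1761, 0.1109]
orientation: [-0.0, -0.071, 0.997, -0.0]
wrist_force: [0.3, -1.6, -0.8]
finger_gap: 0.0172
grip_force: 59.1
```

Call:
jog_arm:
  motion: [0,0,0.02,0,0,0,0.15,0,0,0.04,0,0,0,0.15,0,0,0.06,0,0,0,0.15,0,0,0.06,0,0,0,0.15]

```text
clock: 19.62
tcp_pos: [0.5648, -0.1762, 0.0993]
orientation: [-0.0, -0.071, 0.997, -0.0]
wrist_force: [0.9, -2.2, -2.0]
finger_gap: 0.0175
grip_force: 59.0
```

Call:
jog_arm:
  motion: [0,0,0.01,0,0,0,0.15,0,0,0.02,0,0,0,0.15,0,0,0.027,0,0,0,0.15,0,0,0.027,0,0,0,0.15]

```text
clock: 20.12
tcp_pos: [0.565, -0.1762, 0.0946]
orientation: [0.0, -0.071, 0.997, -0.0]
wrist_force: [0.1, -3.7, 1.2]
finger_gap: 0.0169
grip_force: 59.5
```

Call:
jog_arm:
  motion: [0,0,0,0,0,0,0.4,0,0,0,0,0,0,0.7,0,0,0,0,0,0,1,0,0,0,0,0,0,1,0,0,0,0,0,0,1,0,0,-0.2,0,0,0,1,0,0,-0.4,0,0,0,1,0,0,-0.6,0,0,0,1,0,0,-0.7,0,0,0,1,0,0,-0.7,0,0,0,1]

```text
clock: 21.38
tcp_pos: [0.5658, -0.1764, 0.2362]
orientation: [0.002, -0.072, 0.997, -0.001]
wrist_force: [-0.3, 0.1, -1.9]
finger_gap: 0.0852
grip_force: 0.0
```

```bash
python3 - <<'E'
from h import *
s=env.get_state();print(s["clock"],s["tcp_pos"],s["finger_gap"],s["wrist_force"])
for n in("side","top"):
    f5=np.mean([read_camera(n).astype(float) for _ in range(6)],0).mean(2)
    f1=np.load(f"pics/{n}1.npy").mean(2);f4=np.load(f"pics/{n}4.npy").mean(2)
    c=proj(n,[.518,.175,.066])[0].astype(int);w=np.s_[c[1]-15:c[1]+16,c[0]-17:c[0]+18]
    print(n,"ring: 5v4",np.abs(f5-f4)[w].max(),"5v1",np.abs(f5-f1)[w].max())
    if n=="side":
        c=proj(n,[.565,-.176,.12])[0].astype(int);w=np.s_[c[1]-24:c[1]+20:2,c[0]-14:c[0]+15:2];print("stand 5v1",c);print((f5-f1)[w].astype(int))
E
```

```text
21.375 [ 0.56583214 -0.17638771  0.23617994] 0.08524397467002647 [-0.28974844  0.14769487 -1.90963894]
side ring: 5v4 9.999999999999972 5v1 64.66666666666667
stand 5v1 [300 224]
[[  0  -1   0  -2   0   1   0   0   0   0   0   3   0   0   1]
 [  0  -1   0  -1   2   0   0   0  -1  -1   0   1  -1   1   1]
 [ -1   0   0   1   0   0   0   0   0  -1   1   0   0   0   0]
 [  0   0   0   0  -1   0   0   0   0  -1   0   1  -1   1   2]
 [  0   0   0   0  -2   0   0   0   0  -1   1   0   0   0  -1]
 [  0   0   0   0   0   0   0   0  26 -11   2  -2  -1   0   0]
 [  0   0   0   0   0  -1   1  25   0  -1  -7  -5  -1  -2   1]
 [  1  -1   0   1   1   1  31   0  -1   0   0 -31   0   1  -1]
 [ -1   0  -1   0   7  32  -1   0   0   1 -14 -20   4   0   0]
 [  0   1   1   0   5   6  -1  -1   0 -15 -25   8  -1   0   0]
 [  0   0   1  -1   9   0   7   3 -20 -21   1   8  -1   0   0]
 [  0   1   0   0   9   0  -1   2 -21   0  -1   3   0  -1   1]
 [  0   0   1   0   5   0   0 -14   1   1   1   4   1   1  -1]
 [ -1   0   0   2   6  -2   1 -12   0   1   0  -1   0   1   1]
 [ -1   0  -9  -2   1   0   0  -9  -1   2  -6   0   1   0   0]
 [  0   0   1   0  -1   1   3  -8   0   0  -3   1   1   0   0]
 [ -1   0   0  18   1   0  -2  -3   1   0  -2  -1  -1   0   0]
 [  2   0   0   5   0  -1 -12   0   0   2  -4  -1  21  18   6]
 [  0  -1   0   3   0   2 -14   0   0  -5  11  19   0  -1   0]
 [  0   0   0   6   0  -1 -11   1  -1   2   0   1   0   0   0]
 [  0   0   1  -1   1   4  -8  -4   0   0   0   0   0   0   0]
 [ -1   0   0   0   2  -1  -6   0   0   0   0   0   1  -1   0]]
top ring: 5v4 20.722222222222214 5v1 59.61111111111112
```

```bash
python3 - <<'E'
from h import *
c=np.array([.518,.1748])
for name,n,uv in(("near","side",(208.5,160)),("near2","side",(205,162.5)),("lift end","side",(187.2,159.6)),("far","side",(184.5,149.2)),("topR","top",(212.8,220.5)),("topR2","top",(217.3,214)),("topL","top",(194.3,215))):
    for z in(.0625,.0725,.08):
        d=ray(n,uv,z)[0,:2]-c;print(name,z,"r %.1f ang %.0f"%(1e3*np.hypot(*d),np.degrees(np.arctan2(d[1],d[0]))%360),end="; ")
    print()
E
```

```text
near 0.0625 r 35.0 ang 289; near 0.0725 r 41.7 ang 280; near 0.08 r 47.1 ang 275; 
near2 0.0625 r 35.1 ang 269; near2 0.0725 r 43.2 ang 264; near2 0.08 r 49.4 ang 261; 
lift end 0.0625 r 32.8 ang 179; lift end 0.0725 r 37.2 ang 192; lift end 0.08 r 41.4 ang 199; 
far 0.0625 r 41.7 ang 118; far 0.0725 r 36.5 ang 130; far 0.08 r 33.8 ang 140; 
topR 0.0625 r 31.2 ang 232; topR 0.0725 r 32.5 ang 233; topR 0.08 r 33.4 ang 233; 
topR2 0.0625 r 38.3 ang 271; topR2 0.0725 r 39.4 ang 270; topR2 0.08 r 40.2 ang 269; 
topL 0.0625 r 32.2 ang 94; topL 0.0725 r 30.6 ang 95; topL 0.08 r 29.5 ang 96;
```

The far arc at 130° (z≈72) and the lift end both fit a raised ring, and the pick is home to within a pixel. Handing in.

```bash
python3 -c "
from workcell import env
print(env.hand_in())"
```

```text
the job is handed in; nothing more can be done
None
```

I handed the job in at about 22 s without a verdict coming back: the final pictures show the ring out of its groove and up on both lips, and the pick home in its stand to within about a pixel, but I inferred the end heights from image differences rather than measuring them.

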